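# Extend and lock the over-sink chopping board's support frame

### The arm

A 6-joint arm with a two-finger parallel gripper is mounted at the origin on the work surface. World frame = base frame: x ahead of the robot, y to its left, z up, the work surface at z = 0. Lengths are in m, angles in rad, forces in N, time in s.
With the tool pointing down it reaches from about 0.25 to 0.775 m from the base axis. Payload 8.9 kg.
Tool frame: the origin (TCP) lies on the centre line of the jaws, within the pads' length; the fingertips stand 19 mm ahead of it and the grasp point (between the pads) is the TCP (tip_extent is the distance from the TCP to the fingertips, in m); x points along the fingers, y is the direction in which the jaws open and shut, and the axes are right-handed (so a half turn about x gives the same grasp; the last joint's range is limited). The gripper opens to 85 mm and grips with 20 to 120 N. Pads are 22 mm wide; open, the fingers measure 114 mm over their backs; the gripper's body (76 mm by 85 mm) begins 54 mm behind the grasp point. The pads swing forward as they close: fully open they stand 13 mm farther back than shut.
Start: joints at [-1.429, 0.291, -0.153, 1.127, 0, 1.431], TCP at [0.145, -0.504, 0.229] pointing down, gripper open.
Joint ranges: [-2.52, 2.52], [-0.91, 1.74], [-1.3, 1.37], [-1.96, 2.02], [-1.52, 1.47], [-3.14, 3.14]. Speed limits (rad/s): [2.22, 2.22, 2.79, 3.14, 3.14, 3.14].

### API

Orientations are given as a rotation vector (axis times angle).
In Python, from plant import * gives the robot as it stands. The module is installed in compiled form; this text tells all that it offers.
- The arm moves only by the shell command python3 -m inch 'ROWS' [OPENING] [FORCE]. ROWS is JSON, a list of rows, each an object with "dp": the shift along the tool's x, y, z in cm, a list of three; "delta_rot": the turn, a rotation vector about the tool's x, y, z in rad, a list of three. In form: [{"dp": [dx, dy, dz], "delta_rot": [rx, ry, rz]}, ...]. A call has 1 to 8 rows; each row shifts and turns the commanded pose from where the row before left it, along the tool's axes as they then stand; what a row does not reach is not made up. A row lasts 1/8 s, in which the tool goes at most 62.5 mm and 10.7 degrees, less where a joint would pass 70% of its speed; a pose out of reach is approached as far as the arm can. A call is refused whole if a number of a shift passes 6.25 or a number of a turn 0.188, either way. A call with a gripper value outside its range is refused whole. OPENING is the closure, from -1 (fully open) to 1 (shut), set as the call begins (- or left out, the last holds). The fingers move at their own pace and stop on an object; FORCE is the grip in N (left out, the last holds). Time passes only in rows, so rows that do not move let the fingers close. It gives the time, the measured TCP pose, the force and the opening at its end, in the units of the state.
- sense(): the state, without advancing time (a new reading comes with each control period).
- capture(name): name is "side" or "top" or "wrist"; returns (picture, depth): 384x512x3 uint8, red, green, blue; 384x512 float32, m along the optical axis (not along the pixel's ray), 0 where there is no reading.
- camera_params(name): a dict with "fx", "fy", "cx", "cy" (pixels), "rvec" (rotation vector, rad) and "tvec" (3), from world to camera coordinates, as OpenCV has them. Camera axes: x right, y down, z forward; pixel columns grow to the right and rows downward; lengths in m; the calibration is good to about 2 mm. A picture is of the moment at which its call begins: read the wrist's pose just before it. camera_params takes no time and is no camera call; for the wrist camera it gives the pose at the moment of the call.
- job_done(): hands the job in, once; it reports no verdict.
The state is a dict: "time": time; "joint_positions": joint angles; "joint_velocities": joint speeds; "joint_efforts": joint torques, N m; "position": TCP position; "ee_rot": TCP orientation; "ft_force": force on the tool from outside, world axes, zero at the start; "ft_torque": the same for the moment, N m; "finger_gap": opening from 0.0 (shut) to 1.0 (fully open).
Only numpy, scipy, OpenCV 4.12 (cv2) and the standard library are available. Lean on these libraries where they do the work, as an engineer would, in place of code of your own. Each camera call takes 0.05 s, during which the arm holds its last target.

### The job

Get the over-the-sink chopping board ready: take the black grip on its telescoping metal support frame and pull the frame straight out of the board to full length, until the sprung lock button clicks up through the hole in the sleeve, then let go and leave it locked out. Leave the dark bowl standing where it is.

Things in the scene. Friction and masses are not known exactly. Their poses are not given: they have to be found in the camera images.
- grip (a point): Centre in plan, 45 mm above the worktop, of the black grip to pull: 18 mm thick along the pull, 100 mm long across it, 23 to 61 mm above the worktop, in the middle of the frame's crossbar (252 x 18 mm, 22 to 37 mm up). x axis: level, the way the frame pulls out, away from the board; y along the grip; z up. Frame fully in, it is 70 mm from the board's end: free worktop on both sides.
- frame (a joint): Travel in m of the U-shaped steel frame, sliding in sleeves on the long edges of a fixed wooden board (300 x 264 mm, top 44 mm up): 0 in, growing along the grip's x axis. Starts at 0 to 0.035, clicks at 0.114 to 0.118, then stays at 0.117 to 0.1225 (hard stop). Takes 3 to 6 N; no return spring. The thin round carrying bar at the board's other end is fixed.
- lock_button (a joint): Rise in m of the sprung brass lock button, 12 mm across: 0 hidden inside the sleeve (start), 0.010 clicked out, 7 mm proud of the sleeve's top. It is on the frame's left leg (looking along the pull) and rises by itself through a 17 mm square hole, 25 mm from the sleeve's mouth, when the frame is at full length. Pushing it down unlocks the frame.
- bowl: A bystander: loose dark purple bowl, 170 mm across and 60 mm high, on the worktop to the robot's left, clear of the frame's path. Origin at the centre of its underside. A white ramekin (90 mm across) stands near it, and two potato halves, 28 mm tall, lie on the board.

How it is judged:
At the end, for the whole second after the job is handed in: The frame is pulled out to its full length (more than 112 mm) and at rest, its lock button has clicked out (risen more than 6 mm), and the bowl stands within 40 mm of where it was (value of joint frame above 0.112 m and value of joint lock_button above 0.006 m and velocity of joint frame between -0.01 and 0.01 m/s and distance of bowl from where it was at the start of the episode below 0.04 m); the robot touches nothing.
It fails at once if the dark bowl is pushed more than 40 mm from its place (distance of bowl from where it was at the start of the episode above 0.04 m).
It also fails if it takes over 32 s, if anything falls off the work surface, if the arm or the gripper's body presses on something with over 40 N, if the wrist force passes 120 N, or if a joint passes its speed limit or range.

## Working session

There is one attempt and no reset: what is moved stays moved. The work goes in short steps, Python scripts to look and compute and a shell command to move; the robot and the scene stay as the last step left them, time stands still between calls to the robot, and variables do not carry over. Pictures are saved under pics/ and viewed, and the job is handed in when it is done.

```bash
mkdir -p pics
python3 - <<'E'
from plant import *
import cv2,numpy as np
s=sense();print(s)
for n in("top","side"):
    p,d=capture(n);np.savez(f"{n}0.npz",p=p,d=d);cv2.imwrite(f"pics/{n}0.png",p[:,:,::-1]);c=camera_params(n);print(n,c)
    R=cv2.Rodrigues(np.array(c["rvec"]))[0];print(-R.T@np.array(c["tvec"]).ravel())
E
```

```text
{'time': 0.0, 'joint_positions': array([-1.42927402e+00,  2.91258450e-01, -1.54160007e-01,  1.12670713e+00,
       -7.91085601e-06,  1.43151876e+00]), 'joint_velocities': array([-0.00183882, -0.00015354, -0.00210053, -0.00074772, -0.00037452,
       -0.00088725]), 'joint_efforts': array([ 2.68877184e-04, -5.37150979e+01,  3.31367505e+01,  1.60934322e-02,
       -1.30906556e-04, -6.67414390e-08]), 'position': array([ 0.14543686, -0.50397192,  0.22853109]), 'ee_rot': array([ 2.07151452,  0.29415859, -2.0715342 ]), 'ft_force': array([ 0.51247872, -0.17720637, -0.61709896]), 'ft_torque': array([-0.01056838,  0.05394356,  0.00717042]), 'finger_gap': 0.9960368693299411}
top {'fx': 456.70730599590433, 'fy': 456.70730599590433, 'cx': 249.7791392329946, 'cy': 187.61627507971392, 'rvec': array([ 2.16477008, -2.22966054,  0.04022685]), 'tvec': array([0.15283432, 0.43134904, 1.19595856])}
[0.38483752 0.13415335 1.21393581]
side {'fx': 413.3985368466838, 'fy': 413.3985368466838, 'cx': 258.80465381731176, 'cy': 188.64331357585831, 'rvec': array([ 0.11915977, -2.75524899,  1.42498477]), 'tvec': array([ 0.472815  , -0.02293459,  1.31432132])}
[0.38003104 1.12228332 0.73998453]
```

View pics/top0.png

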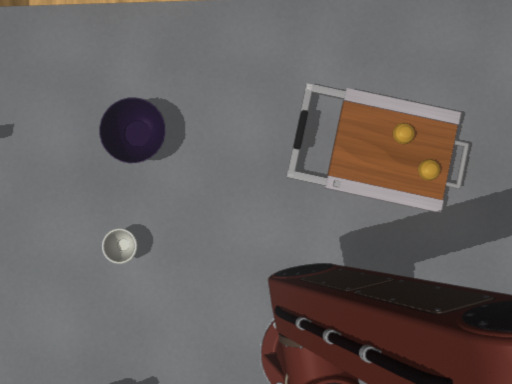

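View pics/side0.png

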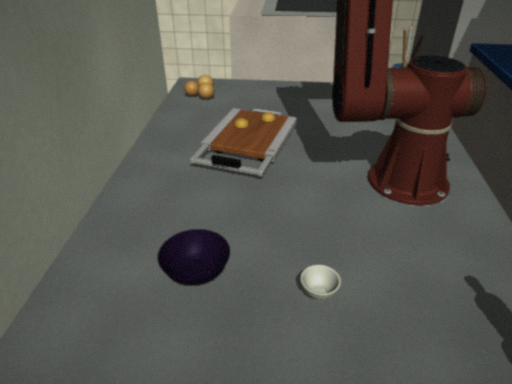

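The top view shows the black grip at about (300,130), with the frame pulling to image left. The bowl is at (133,130), the ramekin at (120,246) and the lock hole at (336,183). Next I measure the grip and the pull axis.

```bash
cat > h.py <<'E'
from plant import *
import cv2,numpy as np
def ray(c,uv,z):
    R=cv2.Rodrigues(np.array(c["rvec"]))[0];t=np.array(c["tvec"]).ravel();o=-R.T@t
    uv=np.atleast_2d(uv).astype(float)
    d=np.c_[(uv[:,0]-c["cx"])/c["fx"],(uv[:,1]-c["cy"])/c["fy"],np.ones(len(uv))]@R
    return o+d*((z-o[2])/d[:,2])[:,None]
def dpt(c,u,v,z):
    R=cv2.Rodrigues(np.array(c["rvec"]))[0];t=np.array(c["tvec"]).ravel()
    return R.T@(np.array([(u-c["cx"])/c["fx"]*z,(v-c["cy"])/c["fy"]*z,z])-t)
E
python3 - <<'E'
from h import *
a=np.load("top0.npz");p,d=a["p"],a["d"];c=camera_params("top")
def big(m,roi):
    k=np.zeros_like(m);u0,v0,u1,v1=roi;k[v0:v1,u0:u1]=m[v0:v1,u0:u1]
    cs=cv2.findContours(k,cv2.RETR_EXTERNAL,cv2.CHAIN_APPROX_NONE)[0];return max(cs,key=cv2.contourArea)
m=(p.max(2)<45).astype(np.uint8)
g=big(m,(280,95,325,165));r=cv2.minAreaRect(g);print("grip px",r)
(u,v)=r[0];dz=d[int(v),int(u)];print("depth pt",dpt(c,u,v,dz))
b=ray(c,cv2.boxPoints(r),.061);print(b,b.mean(0),[np.linalg.norm(b[i]-b[(i+1)%4]) for i in range(4)])
hsv=cv2.cvtColor(p,cv2.COLOR_RGB2HSV)
w=((hsv[...,0]<20)&(hsv[...,1]>110)&(hsv[...,2]>60)).astype(np.uint8)
B=big(w,(320,80,470,215));r=cv2.minAreaRect(B);q=ray(c,cv2.boxPoints(r),.044);print("board",r);print(q,q.mean(0),[np.linalg.norm(q[i]-q[(i+1)%4]) for i in range(4)])
# frame outline light grey / bright
for n,px,z in(("bowl",(133,130),.06),("ram",(120,246),.05)):print(n,ray(c,px,z))
br=((p.min(2)>130)).astype(np.uint8)
cb=big(br,(280,75,350,190));r=cv2.minAreaRect(cb);print("frame",r)
for uv in [(309,87),(291,177),(347,91),(329,184),(461,113),(441,209)]:
    print(uv,ray(c,uv,.037))
print(hsv[130,300],p[130,300])
cv2.imwrite("pics/crop.png",cv2.resize(p[75:220,270:480,::-1],None,fx=3.6,fy=3.6,interpolation=cv2.INTER_CUBIC))
E
```

```text
grip px ((300.570556640625, 129.18234252929688), (6.399448871612549, 37.8543701171875), 12.52880859375)
depth pt [0.57792643 0.00663433 0.06196415]
[[ 0.5333142   0.02637671  0.061     ]
 [ 0.62704423  0.00236092  0.061     ]
 [ 0.62300066 -0.01338303  0.061     ]
 [ 0.52930386  0.01067964  0.061     ]] [0.57816574 0.00650856 0.061     ] [np.float64(0.09675781660407928), np.float64(0.01625491767426516), np.float64(0.09673728708895322), np.float64(0.016201255556093842)]
board ((392.68780517578125, 149.7902374267578), (117.33629608154297, 76.12891387939453), 12.094757080078125)
[[ 0.46141313 -0.05993694  0.044     ]
 [ 0.65262521 -0.10808765  0.044     ]
 [ 0.57978861 -0.40020865  0.044     ]
 [ 0.3897827  -0.35030795  0.044     ]] [ 0.52090241 -0.2296353   0.044     ] [np.float64(0.19718152252868135), np.float64(0.30106452288769847), np.float64(0.19644929250982418), np.float64(0.2990756468941794)]
bowl [[0.58914336 0.43271127 0.06      ]]
ram [[0.29529246 0.47390779 0.05      ]]
frame ((320.2655334472656, 170.83131408691406), (65.17511749267578, 28.305892944335938), 15.751173973083496)
(309, 87) [[ 0.69180265 -0.02179388  0.037     ]]
(291, 177) [[0.45876669 0.03276881 0.037     ]]
(347, 91) [[ 0.67824522 -0.12006754  0.037     ]]
(329, 184) [[ 0.43778388 -0.06447853  0.037     ]]
(461, 113) [[ 0.6116191  -0.41257425  0.037     ]]
(441, 209) [[ 0.3650219  -0.34927589  0.037     ]]
[150   7  37] [37 36 37]
```

View pics/crop.png

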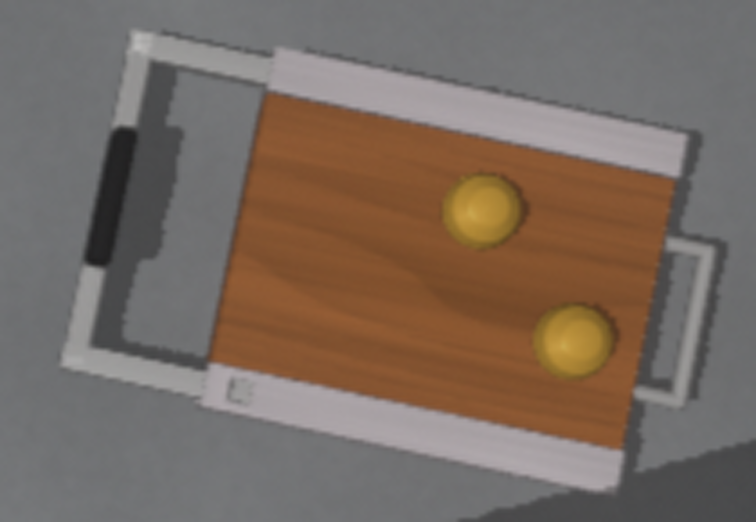

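```bash
cat >> h.py <<'E'
from scipy.spatial.transform import Rotation as Ro
PD=np.array([np.cos(np.radians(76)),np.sin(np.radians(76)),0])
def plan(target):
    s=sense();R=Ro.from_rotvec(s["ee_rot"]).as_matrix();e=np.array(target)-s["position"]
    print("t",s["time"],"pos",s["position"].round(4),"F",s["ft_force"].round(2),"gap",round(s["finger_gap"],3))
    print("tool axes\n",R.round(3));
    for sg in(1,-1):
        Y=PD*sg;X=np.array([0,0,-1.]);Rt=np.c_[X,Y,np.cross(X,Y)]
        print("turn (tool)",sg,Ro.from_matrix(R.T@Rt).as_rotvec().round(3))
    print("shift cm in current tool",(R.T@e*100).round(2),"world",(e*100).round(2))
E
python3 -c "
from h import *
plan([.578,.0065,.2])"
```

```text
t 0.1 pos [ 0.1454 -0.5041  0.2286] F [ 0.54 -0.77  0.11] gap 0.996
tool axes
 [[-0.     0.277 -0.961]
 [ 0.001 -0.961 -0.277]
 [-1.    -0.001 -0.   ]]
turn (tool) 1 [-2.616e+00 -2.000e-03  0.000e+00]
turn (tool) -1 [0.525 0.    0.001]
shift cm in current tool [  2.91 -37.07 -55.71] world [43.26 51.06 -2.86]
```

```bash
R='{"dp":[0,0,0],"delta_rot":[-0.187,0,0]}'; :
python3 -m inch '[{"dp":[0,0,0],"delta_rot":[-0.187,0,0]},{"dp":[0,0,0],"delta_rot":[-0.187,0,0]},{"dp":[0,0,0],"delta_rot":[-0.187,0,0]},{"dp":[0,0,0],"delta_rot":[-0.187,0,0]},{"dp":[0,0,0],"delta_rot":[-0.187,0,0]},{"dp":[0,0,0],"delta_rot":[-0.187,0,0]},{"dp":[0,0,0],"delta_rot":[-0.187,0,0]}]' -1
python3 -m inch '[{"dp":[0,0,0],"delta_rot":[-0.187,0,0]},{"dp":[0,0,0],"delta_rot":[-0.187,0,0]},{"dp":[0,0,0],"delta_rot":[-0.187,0,0]},{"dp":[0,0,0],"delta_rot":[-0.187,0,0]},{"dp":[0,0,0],"delta_rot":[-0.187,0,0]},{"dp":[0,0,0],"delta_rot":[-0.187,0,0]},{"dp":[0,0,0],"delta_rot":[-0.187,0,0]}]'
python3 -c "
from h import *
plan([.578,.0065,.2])"
```

```text
time: 0.98
position: [0.1455, -0.5041, 0.2287]
ee_rot: [1.191, 1.222, -1.19]
ft_force: [0.8, 0.4, -0.6]
finger_gap: 0.999
time: 1.85
position: [0.1455, -0.5042, 0.2288]
ee_rot: [0.186, 1.563, -0.185]
ft_force: [0.6, -0.1, 0.0]
finger_gap: 0.999
t 1.85 pos [ 0.1455 -0.5042  0.2288] F [ 0.59 -0.08  0.02] gap 0.999
tool axes
 [[-0.     0.234  0.972]
 [ 0.001  0.972 -0.234]
 [-1.     0.001 -0.   ]]
turn (tool) 1 [ 0.008 -0.    -0.001]
turn (tool) -1 [-3.134e+00  1.000e-03 -0.000e+00]
shift cm in current tool [ 2.91 59.78 30.08] world [43.25 51.07 -2.88]
```

```bash
python3 -m inch '[{"dp":[0,3.8,1.9],"delta_rot":[0.008,0,0]},{"dp":[0,3.8,1.9],"delta_rot":[0,0,0]},{"dp":[0,3.8,1.9],"delta_rot":[0,0,0]},{"dp":[0,3.8,1.9],"delta_rot":[0,0,0]},{"dp":[0,3.8,1.9],"delta_rot":[0,0,0]},{"dp":[0,3.8,1.9],"delta_rot":[0,0,0]},{"dp":[0,3.8,1.9],"delta_rot":[0,0,0]},{"dp":[0,3.8,1.9],"delta_rot":[0,0,0]}]'
python3 -m inch '[{"dp":[0,3.8,1.9],"delta_rot":[0,0,0]},{"dp":[0,3.8,1.9],"delta_rot":[0,0,0]},{"dp":[0,3.8,1.9],"delta_rot":[0,0,0]},{"dp":[0,3.8,1.9],"delta_rot":[0,0,0]},{"dp":[0,3.8,1.9],"delta_rot":[0,0,0]},{"dp":[0,2,1],"delta_rot":[0,0,0]},{"dp":[0,0,0],"delta_rot":[0,0,0]}]'
python3 - <<'E'
from h import *
plan([.578,.0065,.2])
c=camera_params("wrist");p,d=capture("wrist");cv2.imwrite("pics/w1.png",p[:,:,::-1]);np.savez("w1.npz",p=p,d=d,**{k:np.array(v) for k,v in c.items()})
E
```

```text
time: 2.85
position: [0.3686, -0.2462, 0.2289]
ee_rot: [0.197, 1.562, -0.197]
ft_force: [-0.6, -0.6, -0.0]
finger_gap: 0.998
time: 3.72
position: [0.5221, -0.069, 0.2286]
ee_rot: [0.195, 1.563, -0.195]
ft_force: [-0.5, -0.5, -0.4]
finger_gap: 1.002
t 3.725 pos [ 0.5221 -0.069   0.2286] F [-0.45 -0.49 -0.41] gap 1.002
tool axes
 [[-0.001  0.246  0.969]
 [ 0.     0.969 -0.246]
 [-1.     0.    -0.001]]
turn (tool) 1 [-0.004 -0.001 -0.   ]
turn (tool) -1 [ 3.137e+00 -0.000e+00  1.000e-03]
shift cm in current tool [2.86 8.69 3.56] world [ 5.59  7.55 -2.86]
```

View pics/w1.png

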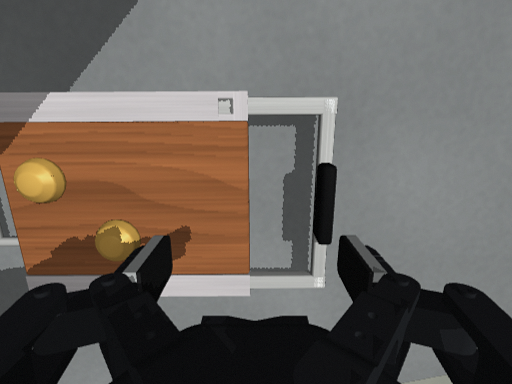

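The wrist view shows the grip at about (325,203) and the hole at (225,105), with no button visible yet. I'll cross-check the grip's position from this view.

Run:
```python
from h import *
a=np.load("w1.npz");p,d=a["p"],a["d"];c=a
m=np.zeros(p.shape[:2],np.uint8);m[150:245,305:337]=(p.max(2)<45)[150:245,305:337]
g=max(cv2.findContours(m,cv2.RETR_EXTERNAL,cv2.CHAIN_APPROX_NONE)[0],key=cv2.contourArea)
print(cv2.boundingRect(g))
us=g[:,0,0];vs=g[:,0,1];pts=[]
for v,u in np.argwhere(m>0):
    if d[v,u]>0: pts.append(dpt(c,u,v,d[v,u]))
P=np.array(pts);print(len(P),P[:,2].max(),np.percentile(P[:,2],[5,50,95]))
T=P[P[:,2]>.055];r=cv2.minAreaRect((T[:,:2]*1000).astype(np.float32));print("top face mm",r)
# board end line
hsv=cv2.cvtColor(p,cv2.COLOR_RGB2HSV)
for v in(150,200,250):
    row=np.where((hsv[v,:,0]<20)&(hsv[v,:,1]>110)&(hsv[v,:,2]>60))[0];u=row.max();print(u,v,ray(c,(u+.5,v),.044))
print("px edge of top", ray(c,[(249,120),(249,275)],.044))
gt=np.array(r[0])/1000;e=ray(c,[(249.3,150),(249.3,250)],.044).mean(0)[:2]
print("grip to end along pull",(gt-e)@PD[:2])
```

```text
(313, 163, 24, 81)
1531 0.061836268153810665 [0.03241922 0.05898686 0.06077124]
top face mm ((579.1695556640625, 5.661388397216797), (16.85904312133789, 95.99340057373047), 76.08575439453125)
247 150 [[ 0.49345684 -0.06911997  0.044     ]]
248 200 [[ 0.55313569 -0.08342467  0.044     ]]
249 250 [[ 0.61904552 -0.0992229   0.044     ]]
px edge of top [[ 0.46087353 -0.05884426  0.044     ]
 [ 0.65432199 -0.10904771  0.044     ]]
grip to end along pull 0.09178170932920014
```

Both views agree: the grip is at (0.579, 0.006) with a 76° pull axis, and the frame is about 22 mm out. I move over it and descend.

```bash
python3 -m inch '[{"dp":[0,3,1.2],"delta_rot":[0,0,0]},{"dp":[0,3,1.2],"delta_rot":[0,0,0]},{"dp":[0,2.7,1.2],"delta_rot":[0,0,0]},{"dp":[3,0,0],"delta_rot":[0,0,0]},{"dp":[3,0,0],"delta_rot":[0,0,0]},{"dp":[3,0,0],"delta_rot":[0,0,0]},{"dp":[0,0,0],"delta_rot":[0,0,0]}]'
python3 - <<'E'
from h import *
plan([.579,.006,.045])
E
```

```text
time: 4.65
position: [0.576, 0.0044, 0.1373]
ee_rot: [0.198, 1.566, -0.198]
ft_force: [-0.8, -0.2, 0.3]
finger_gap: 1.004
t 4.65 pos [0.576  0.0044 0.1373] F [-0.84 -0.22  0.32] gap 1.004
tool axes
 [[-0.005  0.249  0.968]
 [ 0.     0.968 -0.249]
 [-1.    -0.001 -0.005]]
turn (tool) 1 [-0.008 -0.005  0.001]
turn (tool) -1 [3.134e+00 1.000e-03 7.000e-03]
shift cm in current tool [9.23 0.24 0.29] world [ 0.3   0.16 -9.23]
```

```bash
python3 -m inch '[{"dp":[2,0.1,0.1],"delta_rot":[0,0,0]},{"dp":[2,0.1,0.1],"delta_rot":[0,0,0]},{"dp":[2,0,0],"delta_rot":[0,0,0]},{"dp":[1.5,0,0],"delta_rot":[0,0,0]},{"dp":[1.5,0,0],"delta_rot":[0,0,0]},{"dp":[0,0,0],"delta_rot":[0,0,0]},{"dp":[0,0,0],"delta_rot":[0,0,0]}]'
python3 - <<'E'
from h import *
plan([.579,.006,.045])
p,d=capture("side");cv2.imwrite("pics/s2.png",cv2.resize(p[80:220,150:330,::-1],None,fx=4,fy=4))
E
```

```text
time: 5.52
position: [0.581, 0.0066, 0.0496]
ee_rot: [0.197, 1.561, -0.197]
ft_force: [-0.5, -0.2, 0.4]
finger_gap: 0.998
t 5.525 pos [0.581  0.0066 0.0496] F [-0.48 -0.21  0.39] gap 0.998
tool axes
 [[ 0.001  0.248  0.969]
 [-0.     0.969 -0.248]
 [-1.     0.     0.001]]
turn (tool) 1 [-0.006  0.001 -0.   ]
turn (tool) -1 [ 3.135e+00 -0.000e+00 -1.000e-03]
shift cm in current tool [ 0.46 -0.11 -0.18] world [-0.2  -0.06 -0.46]
```

View pics/s2.png

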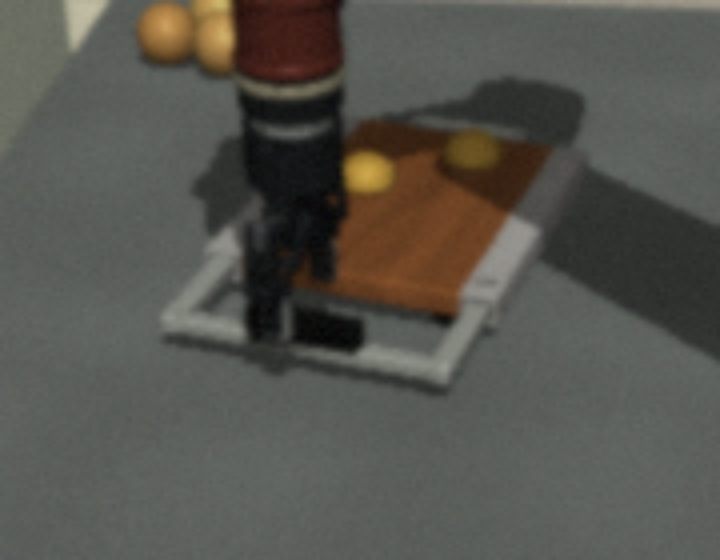

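Run:
```python
from h import *
c=camera_params("side");s=sense()
def pr(q):
    u=cv2.projectPoints(np.array([q],float),np.array(c["rvec"]),np.array(c["tvec"]),np.array([[c["fx"],0,c["cx"]],[0,c["fy"],c["cy"]],[0,0,1.]]),None)[0].ravel();return ((u-[150,80])*4).round(0)
P=s["position"];T=np.array([.96,-.248,0])
g=np.array([.579,.006,.061]);print("grip ends",pr(g+.05*T),pr(g-.05*T),"centre",pr(g))
tip=P+PD*.045;tip[2]=.043;print("outer finger tip",pr(tip-T*.011),pr(tip+T*.011))
tip=P-PD*.045;tip[2]=.043;print("inner tip",pr(tip))
```

```text
grip ends [247. 300.] [362. 321.] centre [304. 310.]
outer finger tip [292. 361.] [267. 356.]
inner tip [323. 303.]
```

The side view shows the fingers straddling the grip, with the outer one in front of the crossbar at crop (265,330). The inner one is behind it at (322,280). I lower a few millimetres and close.

```bash
python3 -m inch '[{"dp":[0.4,-0.1,-0.2],"delta_rot":[0,0,0]},{"dp":[0,0,0],"delta_rot":[0,0,0]}]'
python3 -m inch '[{"dp":[0,0,0],"delta_rot":[0,0,0]},{"dp":[0,0,0],"delta_rot":[0,0,0]},{"dp":[0,0,0],"delta_rot":[0,0,0]},{"dp":[0,0,0],"delta_rot":[0,0,0]},{"dp":[0,0,0],"delta_rot":[0,0,0]},{"dp":[0,0,0],"delta_rot":[0,0,0]}]' 1 50
python3 - <<'E'
from h import *
plan([.579,.006,.045])
E
```

```text
time: 5.82
position: [0.5781, 0.0062, 0.045]
ee_rot: [0.197, 1.562, -0.197]
ft_force: [0.6, -0.1, -1.2]
finger_gap: 1.003
time: 6.58
position: [0.5785, 0.0062, 0.0453]
ee_rot: [0.197, 1.562, -0.197]
ft_force: [-1.1, -0.9, 5.4]
finger_gap: 0.199
t 6.575 pos [0.5785 0.0062 0.0453] F [-1.12 -0.9   5.41] gap 0.199
tool axes
 [[ 0.     0.248  0.969]
 [-0.     0.969 -0.248]
 [-1.    -0.     0.   ]]
turn (tool) 1 [-0.006  0.     0.   ]
turn (tool) -1 [ 3.135  0.    -0.   ]
shift cm in current tool [ 0.03 -0.    0.05] world [ 0.05 -0.02 -0.03]
```

```bash
python3 -m inch '[{"dp":[0,0.5,0],"delta_rot":[0,0,0]},{"dp":[0,0.5,0],"delta_rot":[0,0,0]},{"dp":[0,1,0],"delta_rot":[0,0,0]},{"dp":[0,1,0],"delta_rot":[0,0,0]},{"dp":[0,1,0],"delta_rot":[0,0,0]},{"dp":[0,1,0],"delta_rot":[0,0,0]}]'
python3 - <<'E'
from h import *
plan([.579,.006,.045])
E
python3 -m inch '[{"dp":[0,1,0],"delta_rot":[0,0,0]},{"dp":[0,1,0],"delta_rot":[0,0,0]},{"dp":[0,0.8,0],"delta_rot":[0,0,0]},{"dp":[0,0.4,0],"delta_rot":[0,0,0]},{"dp":[0,0.4,0],"delta_rot":[0,0,0]},{"dp":[0,0,0],"delta_rot":[0,0,0]}]'
python3 - <<'E'
from h import *
plan([.579,.006,.045])
c=camera_params("wrist");p,d=capture("wrist");cv2.imwrite("pics/w3.png",p[:,:,::-1]);np.savez("w3.npz",p=p,d=d,**{k:np.array(v) for k,v in c.items()})
p,d=capture("top");cv2.imwrite("pics/t3.png",cv2.resize(p[75:220,250:480,::-1],None,fx=3.4,fy=3.4,interpolation=cv2.INTER_CUBIC))
E
```

```text
time: 7.32
position: [0.5903, 0.0539, 0.0453]
ee_rot: [0.196, 1.563, -0.199]
ft_force: [-4.7, -6.2, 7.9]
finger_gap: 0.194
t 7.325 pos [0.5903 0.0539 0.0453] F [-4.7  -6.24  7.93] gap 0.194
tool axes
 [[-0.001  0.249  0.969]
 [-0.002  0.969 -0.249]
 [-1.    -0.002 -0.   ]]
turn (tool) 1 [-0.007 -0.     0.002]
turn (tool) -1 [3.134e+00 4.000e-03 1.000e-03]
shift cm in current tool [ 0.05 -4.92  0.09] world [-1.13 -4.79 -0.03]
time: 8.07
position: [0.5992, 0.0897, 0.0453]
ee_rot: [0.197, 1.563, -0.197]
ft_force: [-4.4, 0.2, 8.7]
finger_gap: 0.194
t 8.075 pos [0.5992 0.0897 0.0453] F [-4.4   0.24  8.68] gap 0.194
tool axes
 [[-0.001  0.248  0.969]
 [-0.     0.969 -0.248]
 [-1.    -0.    -0.001]]
turn (tool) 1 [-0.006 -0.001  0.   ]
turn (tool) -1 [3.135e+00 1.000e-03 2.000e-03]
shift cm in current tool [ 0.03 -8.61  0.12] world [-2.02 -8.37 -0.03]
```

View pics/w3.png

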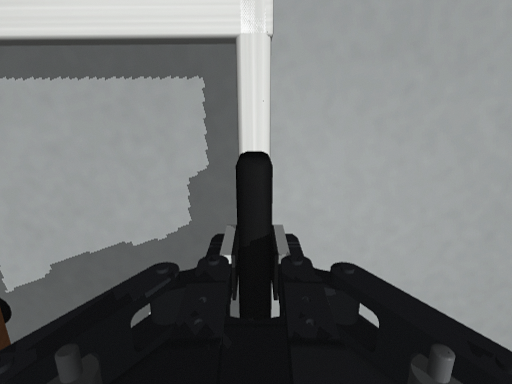

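View pics/t3.png

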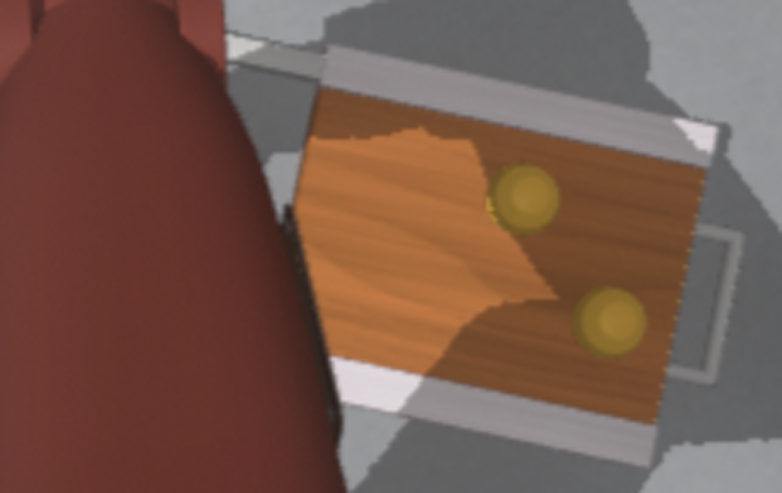

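The wrist view shows the grip at (255,200), still centred in the jaws. Travel is about 86 mm, so the frame is near 0.108. I creep on to the stop while watching the force.

```bash
python3 -m inch '[{"dp":[0,0.2,0],"delta_rot":[0,0,0]},{"dp":[0,0.2,0],"delta_rot":[0,0,0]},{"dp":[0,0.2,0],"delta_rot":[0,0,0]},{"dp":[0,0.2,0],"delta_rot":[0,0,0]}]'
python3 -m inch '[{"dp":[0,0.15,0],"delta_rot":[0,0,0]},{"dp":[0,0.15,0],"delta_rot":[0,0,0]}]'
python3 - <<'E'
from h import *
plan([.579,.006,.045])
p,d=capture("side");cv2.imwrite("pics/s4.png",cv2.resize(p[80:220,150:330,::-1],None,fx=4,fy=4,interpolation=cv2.INTER_CUBIC))
E
```

```text
time: 8.68
position: [0.6011, 0.0972, 0.0453]
ee_rot: [0.196, 1.563, -0.197]
ft_force: [-5.7, -1.7, 8.7]
finger_gap: 0.197
time: 8.93
position: [0.6018, 0.1, 0.0453]
ee_rot: [0.196, 1.563, -0.198]
ft_force: [-4.7, -0.9, 8.9]
finger_gap: 0.195
t 8.925 pos [0.6018 0.1    0.0453] F [-4.75 -0.93  8.89] gap 0.195
tool axes
 [[-0.001  0.248  0.969]
 [-0.001  0.969 -0.248]
 [-1.    -0.001 -0.001]]
turn (tool) 1 [-0.006 -0.001  0.001]
turn (tool) -1 [3.135e+00 1.000e-03 2.000e-03]
shift cm in current tool [ 0.04 -9.67  0.13] world [-2.28 -9.4  -0.03]
```

View pics/s4.png

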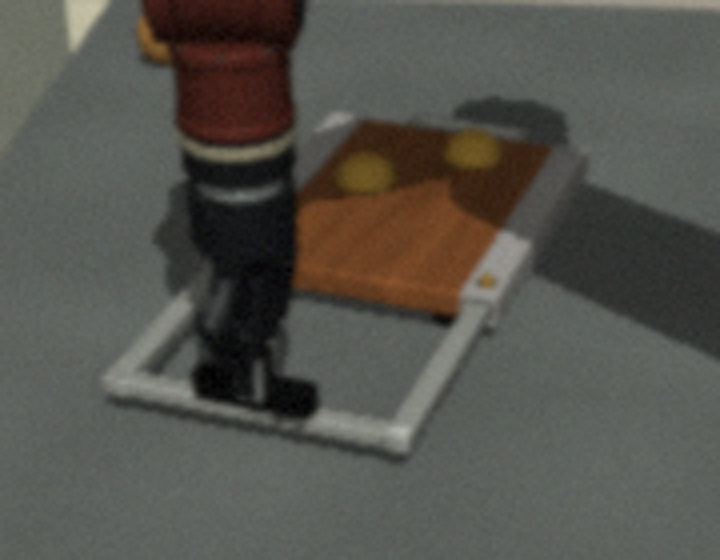

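Brass now shows at the sleeve hole (crop (487,280)), and travel is about 97 mm (frame about 0.118). I pull a touch further to feel the stop or lock.

```bash
python3 -m inch '[{"dp":[0,0.15,0],"delta_rot":[0,0,0]},{"dp":[0,0.1,0],"delta_rot":[0,0,0]},{"dp":[0,0,0],"delta_rot":[0,0,0]}]'
python3 - <<'E'
from h import *
plan([.579,.006,.045])
c=camera_params("side");p,d=capture("side");cv2.imwrite("pics/s5.png",cv2.resize(p[120:180,230:310,::-1],None,fx=8,fy=8,interpolation=cv2.INTER_CUBIC))
E
```

```text
time: 9.35
position: [0.6022, 0.1018, 0.0453]
ee_rot: [0.196, 1.563, -0.199]
ft_force: [-5.1, -4.1, 9.1]
finger_gap: 0.189
t 9.35 pos [0.6022 0.1018 0.0453] F [-5.11 -4.12  9.06] gap 0.189
tool axes
 [[-0.002  0.249  0.969]
 [-0.002  0.969 -0.249]
 [-1.    -0.002 -0.001]]
turn (tool) 1 [-0.007 -0.001  0.002]
turn (tool) -1 [3.135e+00 3.000e-03 2.000e-03]
shift cm in current tool [ 0.05 -9.85  0.13] world [-2.32 -9.58 -0.03]
```

View pics/s5.png

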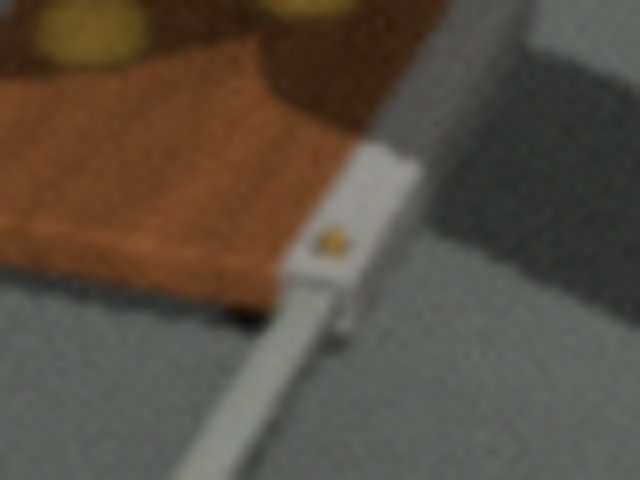

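```bash
python3 -m inch '[{"dp":[0,0,0],"delta_rot":[0,0,0]},{"dp":[0,0,0],"delta_rot":[0,0,0]},{"dp":[0,0,0],"delta_rot":[0,0,0]},{"dp":[0,0,0],"delta_rot":[0,0,0]},{"dp":[0,0,0],"delta_rot":[0,0,0]}]' -1
python3 -m inch '[{"dp":[-1,0,0],"delta_rot":[0,0,0]},{"dp":[-2,0,0],"delta_rot":[0,0,0]},{"dp":[-3,0,0],"delta_rot":[0,0,0]},{"dp":[-3,-2,0],"delta_rot":[0,0,0]},{"dp":[-3,-4,0],"delta_rot":[0,0,0]},{"dp":[-3,-4,0],"delta_rot":[0,0,0]},{"dp":[-2,-3,0],"delta_rot":[0,0,0]},{"dp":[0,0,0],"delta_rot":[0,0,0]}]'
python3 - <<'E'
from h import *
plan([.579,.006,.045])
c=camera_params("wrist");p,d=capture("wrist");cv2.imwrite("pics/w6.png",p[:,:,::-1]);np.savez("w6.npz",p=p,d=d,**{k:np.array(v) for k,v in c.items()})
p,d=capture("top");cv2.imwrite("pics/t6.png",p[:,:,::-1]);np.savez("t6.npz",p=p,d=d)
E
```

```text
time: 10.02
position: [0.6032, 0.1027, 0.0451]
ee_rot: [0.197, 1.562, -0.197]
ft_force: [0.5, 0.5, 0.2]
finger_gap: 1.004
time: 11.02
position: [0.5716, -0.0252, 0.2176]
ee_rot: [0.199, 1.558, -0.199]
ft_force: [-0.1, 0.9, -0.1]
finger_gap: 1.001
t 11.025 pos [ 0.5716 -0.0252  0.2176] F [-0.09  0.94 -0.06] gap 1.001
tool axes
 [[ 0.004  0.251  0.968]
 [-0.001  0.968 -0.251]
 [-1.     0.     0.004]]
turn (tool) 1 [-0.009  0.004 -0.   ]
turn (tool) -1 [ 3.132 -0.    -0.006]
shift cm in current tool [17.26  3.21 -0.14] world [  0.74   3.12 -17.26]
```

View pics/w6.png

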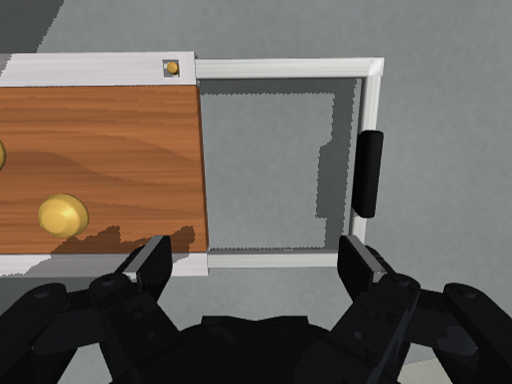

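View pics/t6.png

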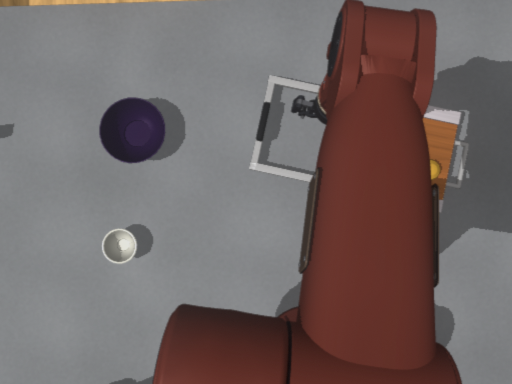

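The wrist view shows the brass button in the hole at (172,68) and the grip out at (368,174). In the top view the bowl is unchanged at (133,130). Now I check the button height and the frame travel from depth.

Run:
```python
from h import *
a=np.load("w6.npz");p,d=a["p"],a["d"];c=a
hsv=cv2.cvtColor(p,cv2.COLOR_RGB2HSV)
m=np.zeros(d.shape,bool);m[55:82,160:186]=((hsv[...,1]>120)&(hsv[...,0]>8)&(hsv[...,0]<35))[55:82,160:186]
q=np.array([dpt(c,u,v,d[v,u]) for v,u in np.argwhere(m)]);print("brass",len(q),q[:,2].min(),np.median(q[:,2]),q[:,2].max(),q.mean(0))
s=np.array([dpt(c,u,v,d[v,u]) for v in range(60,80) for u in range(100,150)]);print("sleeve top",np.median(s[:,2]))
g=np.array([dpt(c,u,v,d[v,u]) for v in range(125,222) for u in range(350,388) if p[v,u].max()<45 and d[v,u]>0]);g=g[g[:,2]>.055]
r=cv2.minAreaRect((g[:,:2]*1000).astype(np.float32));print("grip",r)
G=np.array(r[0])/1000;print("moved",(G-[.5787,.006])@PD[:2])
e=ray(c,[(202,100),(207,235)],.044).mean(0)[:2];print("frame est",(G-e)@PD[:2]-.07)
b=np.load("t6.npz")["p"];b0=np.load("top0.npz")["p"];print("bowl diff",np.abs(b[90:170,90:175].astype(int)-b0[90:170,90:175]).mean())
```

```text
brass 114 0.03649427701357003 0.049465439436757644 0.05158131390121134 [ 0.4406391  -0.07765613  0.04912771]
sleeve top 0.04312245858852624
grip ((602.9085083007812, 101.12333679199219), (16.707233428955078, 97.04803466796875), 76.14559936523438)
moved 0.09815433537614757
frame est 0.11686689707989806
bowl diff 12.115833333333333
```

Run:
```python
from h import *
c=camera_params("top")
for f in("top0","t6"):
    p=np.load(f+".npz")["p"];k=((p[...,2].astype(int)-p[...,1]>8)&(p.max(2)<90)).astype(np.uint8);k[:,:85]=0;k[:,180:]=0;k[:80]=0;k[180:]=0
    g=max(cv2.findContours(k,cv2.RETR_EXTERNAL,cv2.CHAIN_APPROX_NONE)[0],key=cv2.contourArea);e=cv2.minEnclosingCircle(g);print(f,e,ray(c,e[0],.06))
s=sense();print(s["ft_force"].round(2),s["time"])
job_done()
```

```text
top0 ((131.91891479492188, 129.79054260253906), 33.24240493774414) [[0.58976392 0.43545736 0.06      ]]
t6 ((132.04263305664062, 129.6149139404297), 33.06465530395508) [[0.59020431 0.4351336  0.06      ]]
[-0.33  0.2  -0.14] 11.125
the job is handed in; nothing more can be done
```

The frame is pulled out and locked. I gripped the black grip and pulled it straight along its axis (76° from the robot's x) by about 98 mm. Then I released it, lifted clear and handed the job in at about 11.1 s of the 32 s allowed.

Last checks:
- **Frame:** it measures about 0.117 m out, near the low end of the locked range, as good as the calibration allows (about 2 mm).
- **Lock button:** it stands 6 to 8 mm above the sleeve's top, which fits the 7 mm expected when it has clicked out. I did not push the frame back to test the lock.
- **Bowl:** it is within 1 mm of its starting place. A raw picture difference around the bowl was not zero (mean 12 grey levels). Its fitted outline stayed put, so I put that down to changed light.
- **Contact:** the gripper is free in the air, with the force reading under 0.5 N.

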